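# Load the last vial and click the sample case shut

### The job

Stand the loose amber vial upright in the one empty pocket of the open sample case and let go of it, then swing the case's lid over and press down the lid's free edge, opposite the hinge, until the spring catch clicks and holds it shut by itself. Press by feel and always with less than 18 N, or the lid cracks. Leave the other things on the bench where they are.

Things in the scene. Friction and masses are not known exactly. Their poses are not given: they have to be found in the camera images.
- vial: the loose capped vial, round, amber glass with a white cap, standing upright: body 18 mm diameter and 45 mm high, cap 20 mm diameter above it, 60 mm high in all; about 30 g. Origin at the centre of its underside, z up. Vials of the same kind fill the other five places of the case (fixed).
- case: the sample case, fixed to the bench: white base 130 mm (its x) by 200 mm (its y) by 55 mm high, walls 4 mm; origin at the centre of its underside, x from the catch side to the hinge side, z up. Two thin steel spring pins (6 mm) stand up inside it at x -50, y +-86 mm, to 117 mm above the bench; they push the lid back up to about 0.28 rad whenever it is not caught.
- insert (a point): centre of the top of the grey insert in the case, 43 mm above the bench; axes as the case's. It has two rows of three places for vials, 62 mm apart along y, rows at x -20 and +32 mm. Five hold fixed vials that stand 35 mm above the insert; the middle place of the row nearest the catch is empty.
- catch_side (a point): point on the upper edge of the case's wall on the catch side, in the middle, 55 mm above the bench; axes as the case's. A sprung steel catch 34 mm wide stands outside this wall, up to 25 mm beyond it. Its height was set by hand somewhere within a range of 24 mm and is not measured: this point does not show it, so the height at which the lid clicks must be felt.
- pocket (a point): centre of the floor of the empty pocket: a square hole 24 mm wide with a small chamfer, its floor 18 mm above the bench and 25 mm below the insert's top. Axes as the case's. A vial fully home has its underside on this floor.
- lid (a joint): angle of the lid in rad: 0 level, about 1.57 upright (its edge then 193 mm above the bench), 1.95 fully open. The stiff hinge keeps it open; below about 1 rad it sinks by its own weight onto the pins. Caught, it rests between -0.01 and 0.18, depending on how high the catch is set; uncaught, it springs back up to about 0.28.
- lid_hinge (a point): middle of the hinge line, 55 mm above the bench, 65 mm from the case's centre; its axes turn with the lid: y along the hinge, -x from the hinge to the lid's free edge, z out of the outer face. The lid is a shallow white tray, 138 mm from hinge to free edge, 208 mm wide; its outer face lies 33 mm from the hinge line along z, its skirt hangs on the other side.
- lid_press (a point): ribbed place on the lid's outer face to press, mid-width, 11 mm in from the free edge (127 mm from the hinge line); axes as the hinge point. Pressed straight down, the pins resist with 1 to 4 N; at the catch it climbs to about 6 to 10 N, drops at the click, and some 3 mm lower a firm rubber stop adds about 12 N per mm. Over 18 N on case or lid cracks it.
- jar: white screw-cap jar, 48 mm diameter, 60 mm high, loose; origin at the centre of its underside. To be left alone.
- dish: closed flat culture dish, 90 mm diameter, 15 mm high, loose; origin at the centre of its underside. To be left alone.
- reagent: reagent bottle, 60 mm diameter, 150 mm high, loose; origin at the centre of its underside. To be left alone.
- tipbox: box of pipette tips, 85 by 120 by 61 mm, loose; origin at the centre of its underside. To be left alone.
- timer: bench timer, flat white box 60 by 75 by 22 mm, loose; origin at the centre of its underside. To be left alone.
Not all that is in view belongs to the job. Of the things shaped like the vial, the amber one is meant.

How it is judged (in metres and radians):
On the way, in this order (a step that is already met when the one before it is completed fails the run):
1. the vial stands home in the empty pocket, let go, with the lid still open (horizontal distance between vial and pocket below 0.006 m and z of vial in the frame of case below 0.022 m and angle between vial's own z axis and vertical below 0.2 rad and contact force between the fingers and vial below 0.1 N and value of joint lid above 1.2 rad), for 0.2 s.
2. the lid has been swung over, nearly shut (value of joint lid below 0.4 rad), for 0.1 s.
At the end, for the whole second after the job is handed in: The lid is caught: it stays below 0.21 rad by itself, at rest (an uncaught lid springs up to 0.28). The vial stands home in the pocket inside: within 6 mm of the pocket's centre, its underside within 4 mm of the pocket's floor, tilted less than 0.2 rad, at rest (value of joint lid below 0.21 rad and velocity of joint lid between -0.05 and 0.05 rad/s and horizontal distance between vial and pocket below 0.006 m and z of vial in the frame of case below 0.022 m and angle between vial's own z axis and vertical below 0.2 rad and linear speed of vial below 0.03 m/s); the robot touches nothing.
It fails at once if the case or its lid is pushed with more than 18 N (contact force between any of the fingers, the arm and case above 18 N).
It fails at once if another thing on the bench is shifted by more than 40 mm or knocked over (distance of any of jar, dish, reagent, tipbox, timer from where it was at the start of the episode above 0.04 m or angle between any of jar, reagent's own z axis and vertical above 0.5 rad).
It also fails if it takes over 67 s, if anything falls off the work surface, if the arm or the gripper's body presses on something with over 40 N, if the wrist force passes 120 N, or if a joint passes its speed limit or range.

### The arm

A 6-joint arm with a two-finger parallel gripper is mounted at the origin on the work surface. World frame = base frame: x ahead of the robot, y to its left, z up, the work surface at z = 0. Lengths are in m, angles in degrees, forces in N, time in s.
With the tool pointing down it reaches from about 0.375 to 0.9 m from the base axis. Payload 3.1 kg.
Tool frame: the origin (TCP) lies on the centre line of the jaws, within the pads' length; the fingertips stand 17 mm ahead of it and the grasp point (between the pads) lies 2 mm behind it; y points along the fingers, x is the direction in which the jaws open and shut, and the axes are right-handed (so a half turn about y gives the same grasp; the last joint's range is limited). The gripper opens to 87 mm and grips with 3 to 60 N. Pads are 19 mm wide; open, the fingers measure 117 mm over their backs; the gripper's body (75 mm by 190 mm) begins 51 mm behind the grasp point.
Start: joints at [53.371, 30.224, 82.088, -0, 67.689, -10.227], TCP at [0.278, 0.56, 0.24] pointing down, gripper open.
Joint ranges: [-176.69, 176.69], [-43.24, 126.21], [12.49, 139.97], [-82, 262], [0, 151.66], [-163.58, 163.58]. Speed limits (degrees/s): [159.86, 159.86, 180, 180, 180, 180].

### API

Orientations are given as a 3x3 rotation matrix whose columns are the frame's x, y, z axes.
In Python, from rig import read_state, capture, camera_info, hand_in, trace, tip_of gives the robot as it stands.
- The arm moves only by the tool jog_arm, never from a script. Its argument "steps" is a list of rows, each an object with "fingers": the opening in per cent of the stroke, from 0 (shut) to 100 (fully open); "delta_pos": the shift along the world's x, y, z in mm, a list of three; "turn": the turn about the world's z in degrees. A call has 1 to 20 rows; each row is the pose to reach, as a shift and turn from the pose commanded when the call began; what a row does not reach only later rows make up. A row lasts 1/12 s, in which the tool goes at most 41.7 mm and 7.16 degrees, less where a joint would pass 70% of its speed; a pose out of reach is approached as far as the arm can. A call with a gripper value outside its range is refused whole. The fingers move at their own pace and stop on an object; the grip force is fixed at half the most. Time passes only in rows, so rows that repeat a pose let the fingers close. It gives the time, the measured TCP pose, the force and the opening at its end, in the units of the state.
- read_state(): the state, without advancing time (a new reading comes with each control period).
- capture(name): name is "scene" or "top"; returns the picture (420x560x3 uint8, red, green, blue); there is no depth.
- camera_info(name): a dict with "fov_y" (degrees; the focal length in pixels is half the picture's height over the tangent of half this angle, whatever the lens; pixels are square), "cx", "cy" (the principal point, pixels), "k1" (the pictures are not rectified: a ray, as slopes to the right and down, at radius r is drawn at 1 + k1 r^2 times it, then the intrinsics apply), "view" (4x4, takes a point from world to camera coordinates). Camera axes: x right, y down, z forward; pixel columns grow to the right and rows downward; lengths in m; the calibration is good to about 2 mm. A picture is of the moment at which its call begins. camera_info takes no time and is no camera call.
- hand_in(): hands the job in, once; it reports no verdict.
Trained networks look in the newest picture that a camera, given by its name, has taken for a name from the list of things; names that differ only in an ending like _2 or _b are one class to them, and where a whole thing is asked for, a point or a joint stands for the part that bears it (a point fixed in the world has none). Each returns a list of dicts, best first, with "confidence" (0 to 1); they miss things now and then, are a little off and sometimes report something else, mostly with a low value. They report only what shows in the picture. A call takes as long as a camera call. They do not tell look-alikes from the thing itself.
- trace(target, camera): "mask" (420x560 bool, what is visible of it).
- tip_of(target, camera): "position" ([x, y, z] in m, in world coordinates, good to about 4 mm: a listed point, or the origin of a listed thing).
The state is a dict: "time_s": time; "joint_positions": joint angles; "qvel": joint speeds; "tau": joint torques, N m; "position": TCP position; "tcp_rot": TCP orientation; "force": force on the tool from outside, world axes, zero at the start; "moment": the same for the moment, N m; "opening": opening from 0.0 (shut) to 1.0 (fully open).
Only numpy, scipy, OpenCV 4.12 (cv2) and the standard library are available. Lean on these libraries where they do the work, as an engineer would, in place of code of your own. Each camera call takes 0.05 s, during which the arm holds its last target.

## Working session

There is one attempt and no reset: what is moved stays moved. The work goes in short steps, Python scripts to look and compute and a tool call to move; the robot and the scene stay as the last step left them, time stands still between calls to the robot, and variables do not carry over. Pictures are saved under pics/ and viewed, and the job is handed in when it is done.

Besides the shell and the picture viewer there is one more tool, called as name([rows], argument=value, ...), one row to a line, values as JSON. jog_arm: Moves the arm, as the interface text tells. Its arguments: {"type":"object","properties":{"steps":{"type":"array","items":{"type":"object","properties":{"fingers":{"type":"number"},"delta_pos":{"type":"array","items":{"type":"number"}},"turn":{"type":"number"}}}}},"required":["steps"]}

```bash
ls; mkdir -p pics; python3 - <<'E'
from rig import *
import cv2,json
s=read_state();print(s)
for n in("scene","top"):
    im=capture(n);cv2.imwrite(f"pics/{n}0.png",im[:,:,::-1]);print(n,camera_info(n))
for t in("vial","case","insert","pocket","lid_hinge","lid_press","catch_side","jar","dish","reagent","tipbox","timer"):
    for c in("scene","top"):
        print(t,c,[( [round(float(x),4) for x in d["position"]],round(d["confidence"],2)) for d in tip_of(t,c)])
print(read_state()["time_s"])
E
```

```text
pics
{'time_s': 0.0, 'joint_positions': array([ 5.33691870e+01,  3.02800644e+01,  8.21561279e+01,  1.08425837e-03,
        6.76876769e+01, -1.02293890e+01]), 'qvel': array([-0.08668648, -0.02570277, -0.00199968,  0.00115674,  0.05806652,
       -0.04587304]), 'tau': array([-1.63237291e-04, -4.40046072e+01, -1.76591295e+01,  6.31880388e-02,
        5.83111192e-02, -1.55341304e-04]), 'position': array([0.27748401, 0.5592582 , 0.23856124]), 'tcp_rot': array([[ 4.44662506e-01, -1.30397562e-03, -8.95697245e-01],
       [ 8.95695675e-01, -1.72449153e-03,  4.44664237e-01],
       [-2.12445364e-03, -9.99997663e-01,  4.01148594e-04]]), 'force': array([ 0.54641247, -0.15493538, -0.18268457]), 'moment': array([0.01263905, 0.02801595, 0.01810202]), 'opening': 0.9999604007014752}
scene {'fov_y': 43.587185393026324, 'cx': 278.19410939776355, 'cy': 208.36189002156473, 'k1': -0.1351134513284433, 'view': array([[-0.87833546,  0.47788948,  0.01218447,  0.44129227],
       [ 0.26608622,  0.50990943, -0.81804064, -0.07495829],
       [-0.39714599, -0.71527198, -0.57503134,  1.59981424],
       [ 0.     
[... 1299 characters left out ...]
01, -0.2823, 0.0025], 0.72), ([0.624, -0.0277, 0.1738], 0.66)]
catch_side scene [([0.4425, -0.064, 0.0564], 0.59)]
catch_side top [([0.442, -0.07, 0.0546], 0.85)]
jar scene [([0.453, -0.2812, -0.0013], 0.82)]
jar top [([0.4576, -0.2826, 0.0023], 0.6)]
dish scene [([0.5869, 0.3118, 0.0008], 0.83)]
dish top [([0.5857, 0.3222, 0.0003], 0.68)]
reagent scene [([0.6998, -0.312, 0.0003], 0.76), ([0.5731, -0.0424, 0.053], 0.62)]
reagent top [([0.6993, -0.3063, -0.0024], 0.95)]
tipbox scene [([0.7074, 0.2801, 0.0016], 0.78)]
tipbox top [([0.7118, 0.2805, -0.0028], 0.86)]
timer scene [([0.3228, 0.2799, -0.0015], 0.86)]
timer top [([0.322, 0.2787, -0.0014], 0.64), ([0.5096, -0.0513, 0.0414], 0.21)]
1.3
```

View pics/scene0.png

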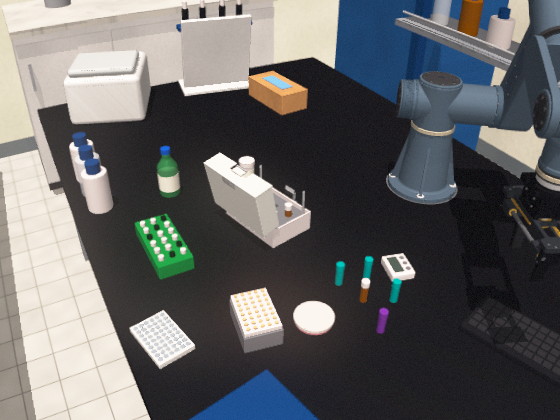

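View pics/top0.png

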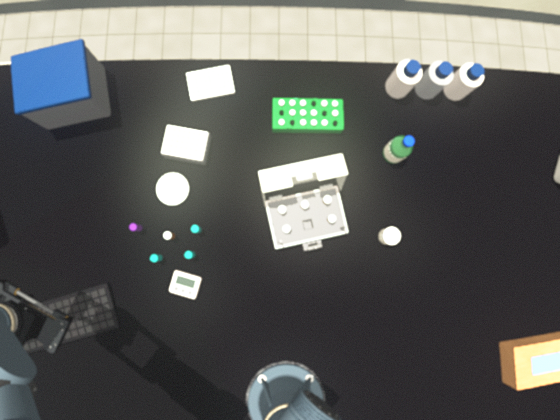

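The picture shows five vial shapes in "scene": amber with a white cap at (364,290), teal at (340,273), (368,267) and (396,290), and purple at (383,320). In "top" the white cap is at (168,236). Only (364,290) fits amber with a white cap. I'll confirm it in an enlarged crop and measure.

```bash
cat > h.py <<'E'
from rig import *
import numpy as np,cv2
def cam(n):
    c=camera_info(n);f=210/np.tan(np.radians(c["fov_y"]/2));return c,f
def proj(n,P):
    c,f=cam(n);P=np.atleast_2d(P);q=P@c["view"][:3,:3].T+c["view"][:3,3]
    s=q[:,:2]/q[:,2:];r2=(s**2).sum(1,keepdims=True);s=s*(1+c["k1"]*r2)
    return s*f+[c["cx"],c["cy"]]
def ray(n,uv):
    c,f=cam(n);d=(np.array(uv,float)-[c["cx"],c["cy"]])/f;s=d.copy()
    for _ in range(30): s=d/(1+c["k1"]*(s@s))
    R=c["view"][:3,:3];return -R.T@c["view"][:3,3],R.T@np.array([s[0],s[1],1])
def onz(n,uv,z):
    o,d=ray(n,uv);return o+d*(z-o[2])/d[2]
E
python3 - <<'E'
from h import *
a=cv2.imread("pics/scene0.png");b=cv2.imread("pics/top0.png")
A=cv2.resize(a[240:340,310:430],None,fx=4,fy=4,interpolation=cv2.INTER_CUBIC)
B=cv2.resize(b[150:255,255:355],None,fx=5,fy=5,interpolation=cv2.INTER_CUBIC)
cv2.imwrite("pics/ca.png",A)
C=cv2.resize(b[215:275,120:210],None,fx=6,fy=6,interpolation=cv2.INTER_CUBIC)
cv2.imwrite("pics/cb.png",B);cv2.imwrite("pics/cc.png",C)
D=cv2.resize(a[150:250,200:320],None,fx=6,fy=6,interpolation=cv2.INTER_CUBIC);cv2.imwrite("pics/cd.png",D)
# white cap in top
g=b[228:244,160:176].astype(int);m=g.min(2)>110;v,u=np.nonzero(m);uv=(160+u.mean(),228+v.mean());print(uv,m.sum(),onz("top",uv,.058))
for n in("scene","top"):
  for d in trace("vial",n):
    v,u=np.nonzero(d["mask"]);print(n,d["confidence"],u.mean(),v.mean(),u.min(),u.max(),v.min(),v.max())
print(proj("scene",[[.459,.3145,0],[.459,.3145,.06]]),proj("top",[[.459,.3145,.06]]))
E
```

```text
(np.float64(166.8181818181818), np.float64(234.7792207792208)) 77 [0.45735725 0.32113314 0.058     ]
scene 0.7 363.89447236180905 289.8542713567839 359 369 278 302
scene 0.67 394.8421052631579 289.8263157894737 390 400 278 302
scene 0.65 381.8212290502793 319.46927374301674 377 387 308 332
scene 0.58 339.0740740740741 272.8201058201058 335 344 262 285
scene 0.48 367.2708333333333 267.63194444444446 363 372 258 277
top 0.74 172.23809523809524 188.48519948519947 157 187 173 204
top 0.55 195.59615384615384 228.90384615384616 191 200 226 232
top 0.41 168.50877192982455 235.140350877193 164 173 232 238
top 0.38 135.3972602739726 227.12328767123287 130 141 224 230
[[360.56020183 299.08086932]
 [363.45732928 279.78554351]] [[169.1261593  234.15343995]]
```

View pics/ca.png

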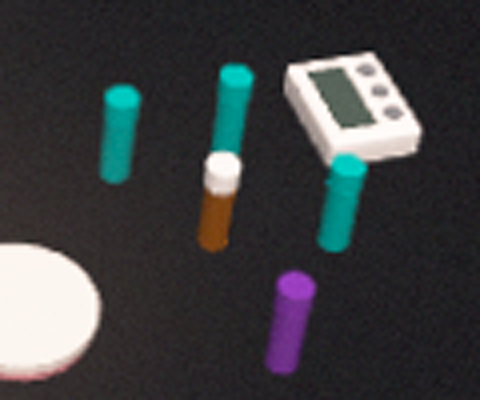

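View pics/cb.png

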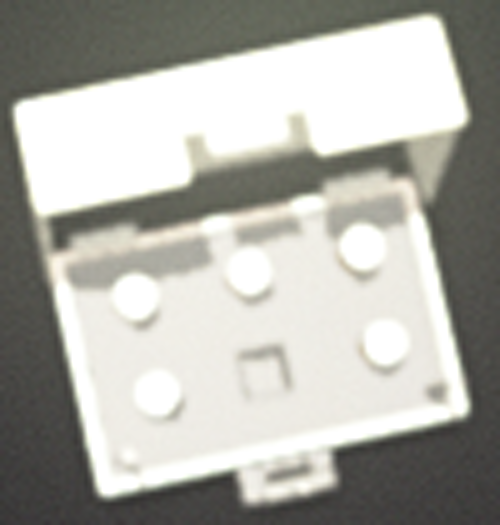

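View pics/cd.png

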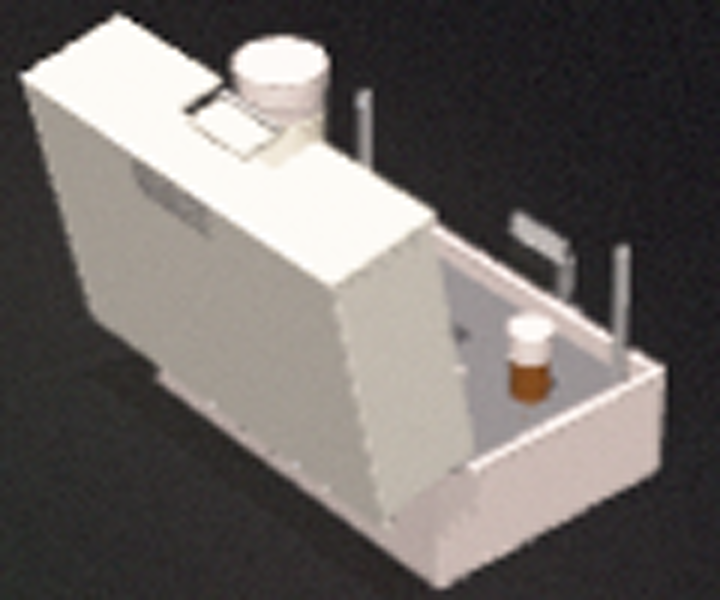

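The crop confirms it: the amber body with a white cap at scene (364,290) is the loose vial, and its neighbours are all teal or purple. The catch plate stands outside the front wall. Next I'll fit the case and vial poses.

```bash
cat > fit.py <<'E'
from h import *
from scipy.optimize import least_squares
T=lambda p:(255+(np.array(p)+.5)/5-.5*1)[...,:1]*0 
def up(p,o,k): return np.array(o)+(np.array(p,float)+.5)/k-.5
top=[((52,0,78-43),None)]
obs=[]
for P,p in [((32,62,78),(135,297)),((32,0,78),(250,271)),((32,-62,78),(363,247)),((-20,62,78),(158,392)),((-20,-62,78),(386,342)),((-20,0,43),(265,370)),((-65,100,55),(100,496)),((-65,-100,55),(468,413))]:
    obs.append(("top",P,up(p,(255,150),5)))
for P,p in [((-65,100,55),(662,370)),((-65,100,0),(657,468)),((65,100,0),(440,588)),((-20,62,78),(530,325))]:
    obs.append(("scene",P,up(p,(200,150),6)))
def W(q,P):
    c,s=np.cos(q[2]),np.sin(q[2]);P=np.array(P)/1000
    return np.array([q[0]+c*P[0]-s*P[1],q[1]+s*P[0]+c*P[1],P[2]])
for sel in(("top",),("scene",),("top","scene")):
    r=least_squares(lambda q:np.concatenate([proj(n,W(q,P))[0]-uv for n,P,uv in obs if n in sel]),[.51,-.052,.2],loss="soft_l1")
    print(sel,r.x,np.degrees(r.x[2]),np.round(r.fun.reshape(-1,2),1).tolist())
q=r.x
print("pocket",W(q,(-20,0,18)),"hinge",W(q,(65,0,55)),"press.28",W(q,(-48,0,122)))
vo=[("scene",60,up((224,163),(310,240),4)),("scene",0,up((212,243),(310,240),4)),("top",60,np.array([167.5,235.]))]
for sel in(("top",),("scene",),("top","scene")):
    r=least_squares(lambda v:np.concatenate([proj(n,[v[0],v[1],z/1000])[0]-uv for n,z,uv in vo if n in sel]),[.458,.316]);print(sel,r.x,np.round(r.fun,1))
E
python3 fit.py
```

```text
('top',) [ 0.50857623 -0.05244594  0.22033886] 12.624486694349928 [[0.1, -0.0], [-0.0, 0.2], [0.1, 0.0], [-0.2, 0.2], [-0.1, 0.1], [-0.0, 0.3], [0.8, -0.7], [-0.5, -0.2]]
('scene',) [ 0.50899106 -0.05471147  0.23014006] 13.186054014814127 [[0.2, -0.3], [0.0, 0.0], [-0.1, 0.1], [-0.0, 0.1]]
('top', 'scene') [ 0.50872705 -0.05296206  0.2226916 ] 12.759288566527497 [[0.3, -0.0], [0.1, 0.1], [0.2, -0.1], [0.0, 0.2], [0.1, -0.0], [0.2, 0.3], [1.0, -0.6], [-0.3, -0.4], [0.5, 0.2], [0.4, 0.5], [-0.1, 0.5], [0.3, 0.5]]
pocket [ 0.48922092 -0.05737917  0.018     ] hinge [ 0.57212197 -0.03860645  0.055     ] press.28 [ 0.46191233 -0.06356313  0.122     ]
('top',) [0.45671399 0.31882477] [0. 0.]
('scene',) [0.45657307 0.31927443] [-0.   0.4  0.  -0.3]
('top', 'scene') [0.45658426 0.31912995] [-0.1  0.3 -0.  -0.4 -0.1  0. ]
```

View pics/cc.png

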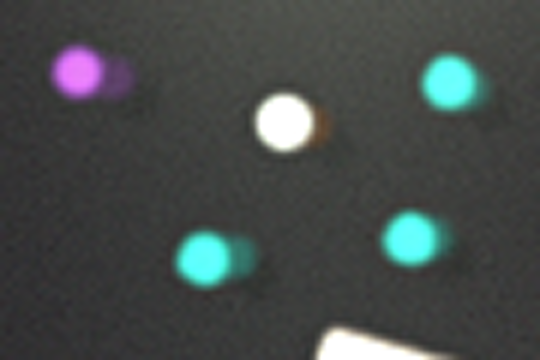

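The vial is at (0.4566, 0.3192). The pocket is at (0.489, -0.057) and the case yaw is about 12.7°.

jog_arm([
  {"delta_pos":[179,-240,-110],"turn":0,"fingers":60},
  {"delta_pos":[179,-240,-110],"turn":0,"fingers":60},
  {"delta_pos":[179,-240,-110],"turn":0,"fingers":60},
  {"delta_pos":[179,-240,-110],"turn":0,"fingers":60},
  {"delta_pos":[179,-240,-110],"turn":0,"fingers":60},
  {"delta_pos":[179,-240,-110],"turn":0,"fingers":60},
  {"delta_pos":[179,-240,-110],"turn":0,"fingers":60},
  {"delta_pos":[179,-240,-110],"turn":0,"fingers":60},
  {"delta_pos":[179,-240,-110],"turn":0,"fingers":60},
  {"delta_pos":[179,-240,-110],"turn":0,"fingers":60},
  {"delta_pos":[179,-240,-110],"turn":0,"fingers":60},
  {"delta_pos":[179,-240,-110],"turn":0,"fingers":60},
])

```text
time_s: 2.4
position: [0.4563, 0.3209, 0.1301]
tcp_rot: [[0.443, 0.001, -0.896], [0.896, 0.001, 0.443], [0.001, -1.0, -0.0]]
force: [-0.4, 0.2, 0.6]
opening: 0.602
```

jog_arm([
  {"delta_pos":[0,-1,-30],"turn":0,"fingers":60},
  {"delta_pos":[0,-1,-55],"turn":0,"fingers":60},
  {"delta_pos":[0,-1,-72],"turn":0,"fingers":60},
  {"delta_pos":[0,-1,-79],"turn":0,"fingers":60},
  {"delta_pos":[0,-1,-79],"turn":0,"fingers":60},
  {"delta_pos":[0,-1,-79],"turn":0,"fingers":60},
])

```text
time_s: 2.9
position: [0.4567, 0.3198, 0.0511]
tcp_rot: [[0.443, 0.001, -0.896], [0.896, 0.0, 0.443], [0.001, -1.0, -0.0]]
force: [-0.0, -0.9, 0.1]
opening: 0.599
```

```bash
python3 - <<'E'
from h import *
for n,(x,y,k) in {"scene":(310,220,4),"top":(100,190,4)}.items():
    a=capture(n)[:,:,::-1];cv2.imwrite(f"pics/{n}1.png",cv2.resize(a[y:y+120,x:x+140],None,fx=k,fy=k,interpolation=cv2.INTER_CUBIC))
E
```

```text
(no output)
```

View pics/scene1.png

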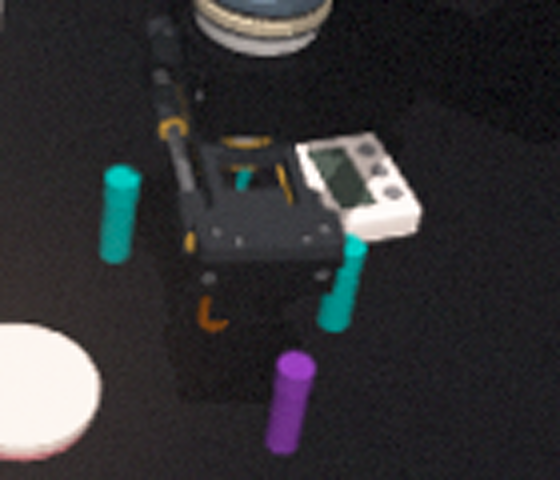

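View pics/top1.png

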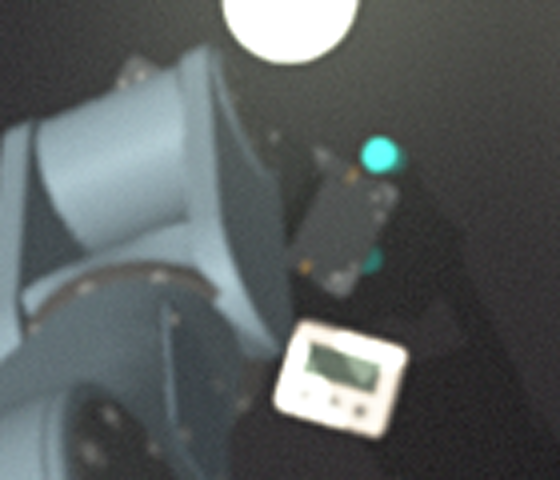

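The amber base at crop (212,320) sits between the fingers, so I'll close on it.

jog_arm([
  {"delta_pos":[0,0,0],"turn":0,"fingers":10},
  {"delta_pos":[0,0,0],"turn":0,"fingers":10},
  {"delta_pos":[0,0,0],"turn":0,"fingers":10},
  {"delta_pos":[0,0,0],"turn":0,"fingers":10},
  {"delta_pos":[0,0,0],"turn":0,"fingers":10},
  {"delta_pos":[0,0,0],"turn":0,"fingers":10},
  {"delta_pos":[0,0,0],"turn":0,"fingers":10},
  {"delta_pos":[0,0,0],"turn":0,"fingers":10},
])

```text
time_s: 3.67
position: [0.457, 0.3188, 0.0506]
tcp_rot: [[0.445, 0.0, -0.896], [0.896, 0.0, 0.445], [0.0, -1.0, -0.0]]
force: [-0.1, 0.3, 1.7]
opening: 0.213
```

jog_arm([
  {"delta_pos":[0,0,30],"turn":0,"fingers":10},
  {"delta_pos":[0,0,70],"turn":0,"fingers":10},
  {"delta_pos":[0,-15,105],"turn":4,"fingers":10},
  {"delta_pos":[4,-45,130],"turn":9,"fingers":10},
  {"delta_pos":[8,-80,130],"turn":14,"fingers":10},
  {"delta_pos":[11,-115,130],"turn":19,"fingers":10},
  {"delta_pos":[14,-150,130],"turn":24,"fingers":10},
  {"delta_pos":[17,-185,130],"turn":29,"fingers":10},
  {"delta_pos":[20,-220,130],"turn":34,"fingers":10},
  {"delta_pos":[24,-255,130],"turn":39,"fingers":10},
  {"delta_pos":[27,-290,130],"turn":39,"fingers":10},
  {"delta_pos":[30,-325,130],"turn":39,"fingers":10},
  {"delta_pos":[32,-355,130],"turn":39,"fingers":10},
  {"delta_pos":[32,-375,130],"turn":39,"fingers":10},
  {"delta_pos":[32,-376,130],"turn":39,"fingers":10},
  {"delta_pos":[32,-376,130],"turn":39,"fingers":10},
  {"delta_pos":[32,-376,130],"turn":39,"fingers":10},
  {"delta_pos":[32,-376,130],"turn":39,"fingers":10},
])

```text
time_s: 5.17
position: [0.4884, -0.0559, 0.1804]
tcp_rot: [[-0.219, -0.001, -0.976], [0.976, 0.001, -0.219], [0.001, -1.0, 0.001]]
force: [0.2, -1.3, -0.0]
opening: 0.216
```

```bash
python3 - <<'E'
from h import *
for n,(x,y,k) in {"scene":(190,110,5),"top":(235,140,5)}.items():
    a=capture(n)[:,:,::-1];cv2.imwrite(f"pics/{n}2.png",cv2.resize(a[y:y+120,x:x+150],None,fx=k,fy=k,interpolation=cv2.INTER_CUBIC))
print([(d["position"],d["confidence"]) for d in tip_of("vial","scene")])
s=read_state();print(s["position"],s["tcp_rot"],s["force"])
print(proj("scene",[[*s["position"][:2],s["position"][2]-.0506],[.489,-.057,.043]]))
E
```

```text
[([0.4808, 0.4131, -0.0003], 0.63), ([0.3951, 0.3539, 0.0017], 0.59), ([0.4888, -0.059, 0.1299], 0.5), ([0.48, 0.2472, -0.0031], 0.47), ([0.4064, 0.2641, 0.0003], 0.46)]
[ 0.48868046 -0.05599154  0.18055117] [[-2.19939790e-01 -2.80631422e-04 -9.75513408e-01]
 [ 9.75513414e-01  2.02386652e-04 -2.19939850e-01]
 [ 2.59152925e-04 -9.99999940e-01  2.29246839e-04]] [-0.93703966  0.06084178 -0.75613638]
[[273.17542399 177.81397874]
 [272.67873933 205.00649405]]
```

View pics/scene2.png

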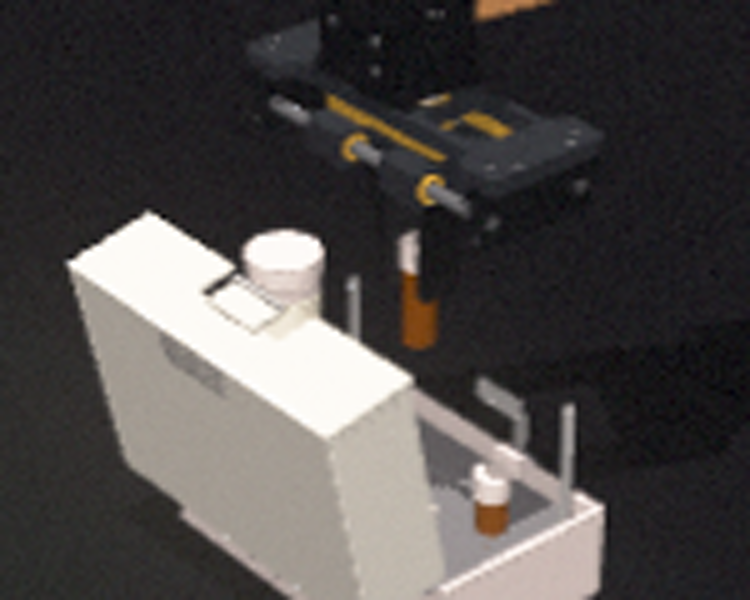

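View pics/top2.png

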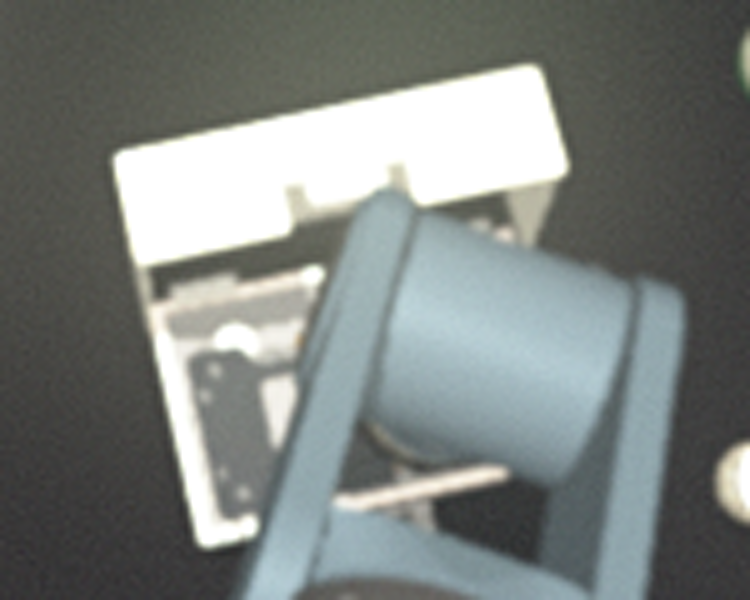

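The vial's underside at (273.5,177.7) matches the predicted (273.2,177.8), so it hangs straight over the pocket. I'll lower it in stages.

jog_arm([
  {"delta_pos":[0.5,-1,-25],"turn":0,"fingers":10},
  {"delta_pos":[0.5,-1,-50],"turn":0,"fingers":10},
  {"delta_pos":[0.5,-1,-70],"turn":0,"fingers":10},
  {"delta_pos":[0.5,-1,-80],"turn":0,"fingers":10},
  {"delta_pos":[0.5,-1,-83],"turn":0,"fingers":10},
  {"delta_pos":[0.5,-1,-83],"turn":0,"fingers":10},
  {"delta_pos":[0.5,-1,-83],"turn":0,"fingers":10},
])

```text
time_s: 5.9
position: [0.49, -0.0581, 0.0981]
tcp_rot: [[-0.219, 0.001, -0.976], [0.976, -0.0, -0.219], [-0.001, -1.0, -0.001]]
force: [-0.0, 0.3, 0.1]
opening: 0.216
```

```bash
python3 - <<'E'
from h import *
for n,(x,y,k) in {"scene":(190,130,5)}.items():
    a=capture(n)[:,:,::-1];cv2.imwrite(f"pics/{n}3.png",cv2.resize(a[y:y+120,x:x+150],None,fx=k,fy=k,interpolation=cv2.INTER_CUBIC))
s=read_state();print(s["position"],s["force"])
E
```

```text
[ 0.49017643 -0.05827051  0.09846062] [ 0.05448948 -0.81790336 -0.11984912]
```

View pics/scene3.png

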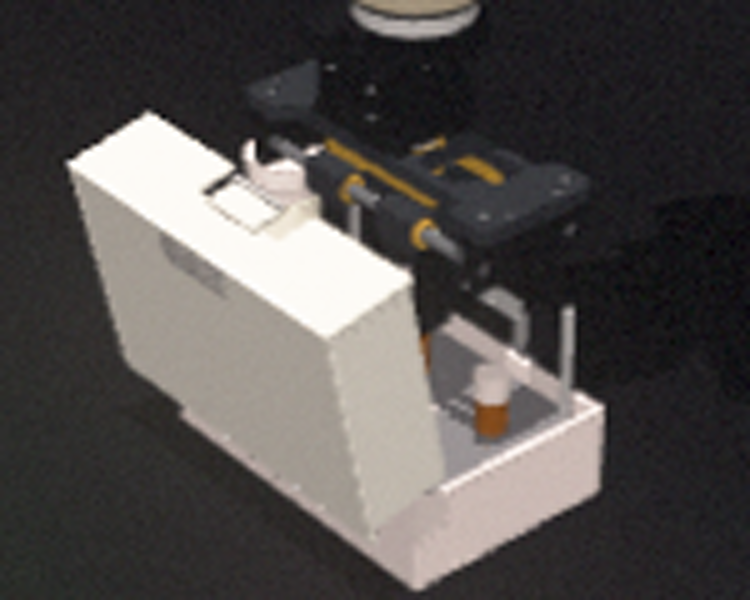

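jog_arm([
  {"delta_pos":[-0.5,0.5,-3],"turn":0,"fingers":10},
  {"delta_pos":[-0.5,0.5,-6],"turn":0,"fingers":10},
  {"delta_pos":[-0.5,0.5,-9],"turn":0,"fingers":10},
  {"delta_pos":[-0.5,0.5,-9],"turn":0,"fingers":10},
])

```text
time_s: 6.28
position: [0.4887, -0.0576, 0.0883]
tcp_rot: [[-0.218, -0.0, -0.976], [0.976, 0.0, -0.218], [0.0, -1.0, 0.0]]
force: [0.2, -0.1, 0.2]
opening: 0.215
```

jog_arm([
  {"delta_pos":[0,0,-4],"turn":0,"fingers":10},
  {"delta_pos":[0,0,-8],"turn":0,"fingers":10},
  {"delta_pos":[0,0,-12],"turn":0,"fingers":10},
  {"delta_pos":[0,0,-15],"turn":0,"fingers":10},
  {"delta_pos":[0,0,-17],"turn":0,"fingers":10},
  {"delta_pos":[0,0,-17],"turn":0,"fingers":10},
  {"delta_pos":[0,0,-17],"turn":0,"fingers":10},
])

```text
time_s: 6.87
position: [0.4888, -0.0577, 0.0714]
tcp_rot: [[-0.218, -0.0, -0.976], [0.976, 0.0, -0.218], [0.0, -1.0, 0.0]]
force: [0.3, -0.3, -0.4]
opening: 0.216
```

jog_arm([
  {"delta_pos":[0,0,-1.5],"turn":0,"fingers":10},
  {"delta_pos":[0,0,-1.5],"turn":0,"fingers":10},
  {"delta_pos":[0,0,-1.5],"turn":0,"fingers":45},
  {"delta_pos":[0,0,-1.5],"turn":0,"fingers":45},
  {"delta_pos":[0,0,-1.5],"turn":0,"fingers":45},
  {"delta_pos":[0,0,-1.5],"turn":0,"fingers":45},
  {"delta_pos":[0,0,-1.5],"turn":0,"fingers":45},
  {"delta_pos":[0,0,-1.5],"turn":0,"fingers":45},
])

```text
time_s: 7.53
position: [0.4889, -0.0577, 0.0701]
tcp_rot: [[-0.218, 0.0, -0.976], [0.976, -0.0, -0.218], [-0.0, -1.0, -0.0]]
force: [-0.6, 0.8, -0.1]
opening: 0.441
```

Now I'll rise straight up, clear of the lid, and move aside to check the vial.

jog_arm([
  {"delta_pos":[0,0,10],"turn":0,"fingers":45},
  {"delta_pos":[0,0,30],"turn":0,"fingers":45},
  {"delta_pos":[0,0,60],"turn":0,"fingers":45},
  {"delta_pos":[0,0,95],"turn":0,"fingers":45},
  {"delta_pos":[0,0,130],"turn":0,"fingers":45},
  {"delta_pos":[0,0,165],"turn":0,"fingers":0},
  {"delta_pos":[0,30,190],"turn":0,"fingers":0},
  {"delta_pos":[20,70,190],"turn":0,"fingers":0},
  {"delta_pos":[50,110,190],"turn":0,"fingers":0},
  {"delta_pos":[80,150,190],"turn":0,"fingers":0},
  {"delta_pos":[110,180,190],"turn":0,"fingers":0},
  {"delta_pos":[145,200,190],"turn":0,"fingers":0},
  {"delta_pos":[180,220,190],"turn":0,"fingers":0},
  {"delta_pos":[180,220,190],"turn":0,"fingers":0},
  {"delta_pos":[180,220,190],"turn":0,"fingers":0},
])

```text
time_s: 8.78
position: [0.6716, 0.1649, 0.2602]
tcp_rot: [[-0.221, 0.003, -0.975], [0.975, 0.001, -0.221], [0.0, -1.0, -0.003]]
force: [0.8, -0.3, 0.2]
opening: 0.005
```

```bash
python3 - <<'E'
from h import *
for n,(x,y,k) in {"scene":(190,130,5),"top":(235,140,5)}.items():
    a=capture(n)[:,:,::-1];cv2.imwrite(f"pics/{n}4.png",cv2.resize(a[y:y+120,x:x+150],None,fx=k,fy=k,interpolation=cv2.INTER_CUBIC))
for n in("lid_press","lid_hinge"):
  for c in("scene","top"): print(n,c,[(d["position"],d["confidence"]) for d in tip_of(n,c)])
q=[.5086,-.0528,.221]
E
```

```text
lid_press scene [([0.6284, -0.0258, 0.1712], 0.61)]
lid_press top [([0.5129, -0.049, 0.0015], 0.28)]
lid_hinge scene [([0.5698, -0.0391, 0.0539], 0.75)]
lid_hinge top [([0.5696, -0.0409, 0.055], 0.6)]
```

View pics/scene4.png

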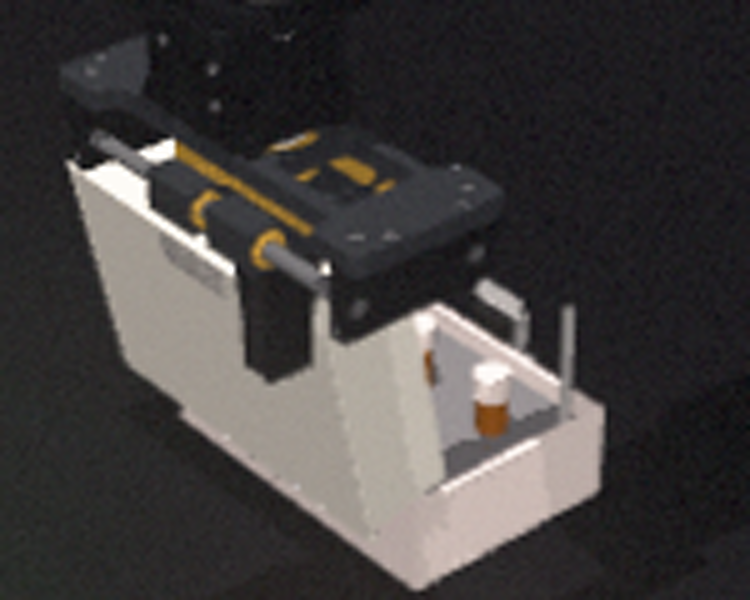

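View pics/top4.png

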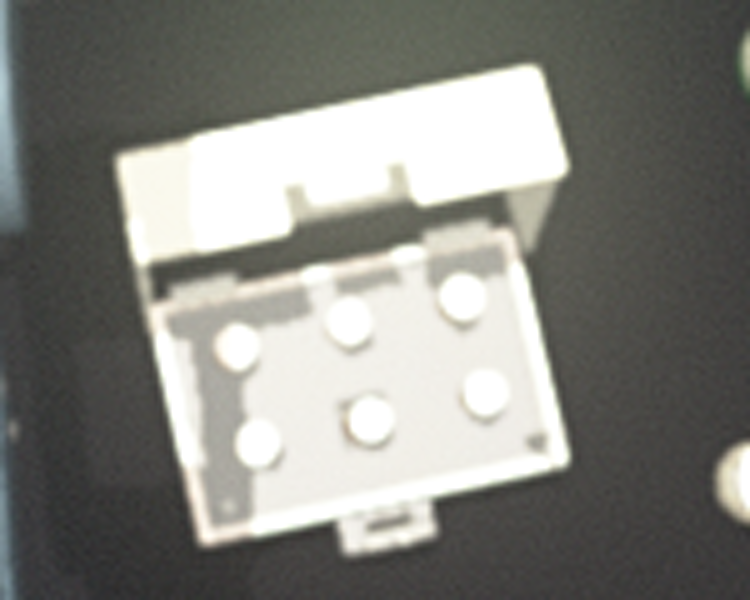

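In top crop the vial cap at (371,419) sits midway between its row neighbours (259,442) and (485,391). The lid hasn't moved and is at about 1.75 rad. I'll take the closed fingers behind it.

jog_arm([
  {"delta_pos":[0,-35,0],"turn":0,"fingers":0},
  {"delta_pos":[0,-70,0],"turn":0,"fingers":0},
  {"delta_pos":[0,-105,0],"turn":0,"fingers":0},
  {"delta_pos":[-2,-140,0],"turn":0,"fingers":0},
  {"delta_pos":[-4,-170,0],"turn":0,"fingers":0},
  {"delta_pos":[-5,-183,-10],"turn":0,"fingers":0},
  {"delta_pos":[-5,-183,-40],"turn":0,"fingers":0},
  {"delta_pos":[-5,-183,-70],"turn":0,"fingers":0},
  {"delta_pos":[-5,-183,-85],"turn":0,"fingers":0},
  {"delta_pos":[-5,-183,-85],"turn":0,"fingers":0},
  {"delta_pos":[-5,-183,-85],"turn":0,"fingers":0},
])

```text
time_s: 10.0
position: [0.6628, -0.0204, 0.1742]
tcp_rot: [[-0.218, -0.003, -0.976], [0.976, 0.001, -0.218], [0.001, -1.0, 0.002]]
force: [-0.2, -0.4, 0.7]
opening: 0.006
```

```bash
python3 - <<'E'
from h import *
for n,(x,y,k) in {"scene":(170,100,5)}.items():
    a=capture(n)[:,:,::-1];cv2.imwrite(f"pics/{n}5.png",cv2.resize(a[y:y+120,x:x+150],None,fx=k,fy=k,interpolation=cv2.INTER_CUBIC))
s=read_state();print(s["position"],s["force"],s["time_s"])
E
```

```text
[ 0.66400268 -0.02053435  0.175648  ] [ 0.26263235  0.07887546 -0.34915611] 10.05
```

View pics/scene5.png

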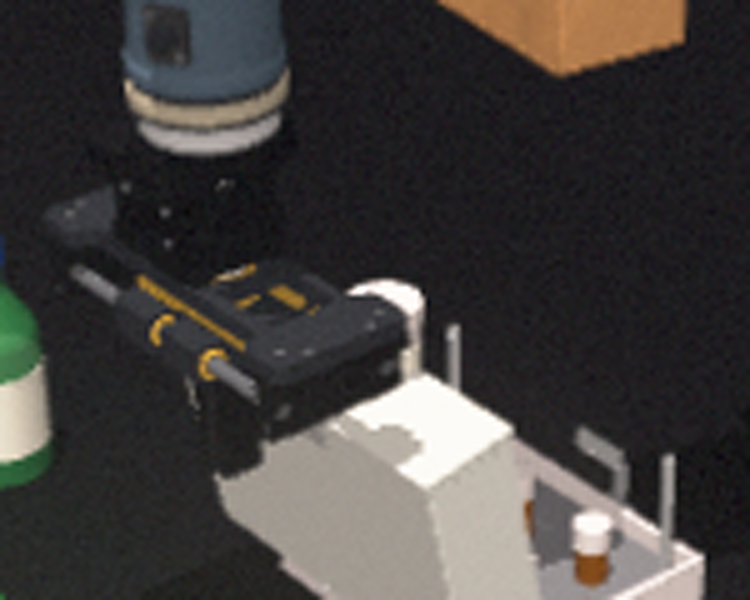

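The fingers are behind the lid. I'll push slowly toward the catch.

jog_arm([
  {"delta_pos":[-5,-1,0],"turn":0,"fingers":0},
  {"delta_pos":[-10,-2,0],"turn":0,"fingers":0},
  {"delta_pos":[-15,-3,0],"turn":0,"fingers":0},
  {"delta_pos":[-20,-4,0],"turn":0,"fingers":0},
  {"delta_pos":[-25,-6,0],"turn":0,"fingers":0},
  {"delta_pos":[-30,-7,0],"turn":0,"fingers":0},
  {"delta_pos":[-35,-8,0],"turn":0,"fingers":0},
  {"delta_pos":[-40,-9,0],"turn":0,"fingers":0},
  {"delta_pos":[-45,-10,0],"turn":0,"fingers":0},
])

```text
time_s: 10.8
position: [0.6185, -0.0309, 0.1752]
tcp_rot: [[-0.218, 0.0, -0.976], [0.976, -0.0, -0.218], [-0.0, -1.0, -0.0]]
force: [1.0, -0.4, 0.2]
opening: 0.008
```

jog_arm([
  {"delta_pos":[-5,-1,0],"turn":0,"fingers":0},
  {"delta_pos":[-10,-2,0],"turn":0,"fingers":0},
  {"delta_pos":[-15,-3,0],"turn":0,"fingers":0},
  {"delta_pos":[-20,-4,0],"turn":0,"fingers":0},
  {"delta_pos":[-25,-6,0],"turn":0,"fingers":0},
  {"delta_pos":[-30,-7,0],"turn":0,"fingers":0},
  {"delta_pos":[-35,-8,0],"turn":0,"fingers":0},
  {"delta_pos":[-40,-9,0],"turn":0,"fingers":0},
  {"delta_pos":[-45,-10,0],"turn":0,"fingers":0},
  {"delta_pos":[-50,-11,0],"turn":0,"fingers":0},
  {"delta_pos":[-55,-12,0],"turn":0,"fingers":0},
])

```text
time_s: 11.72
position: [0.5631, -0.0427, 0.1748]
tcp_rot: [[-0.218, -0.001, -0.976], [0.976, 0.0, -0.218], [0.0, -1.0, 0.001]]
force: [0.7, 1.0, -0.9]
opening: 0.005
```

```bash
python3 - <<'E'
from h import *
for n,(x,y,k) in {"scene":(190,100,5)}.items():
    a=capture(n)[:,:,::-1];cv2.imwrite(f"pics/{n}6.png",cv2.resize(a[y:y+120,x:x+150],None,fx=k,fy=k,interpolation=cv2.INTER_CUBIC))
s=read_state();print(s["position"],s["force"],s["time_s"])
E
```

```text
[ 0.56181354 -0.04267369  0.17473701] [-0.26744088  0.62475203 -0.35556295] 11.7667
```

View pics/scene6.png

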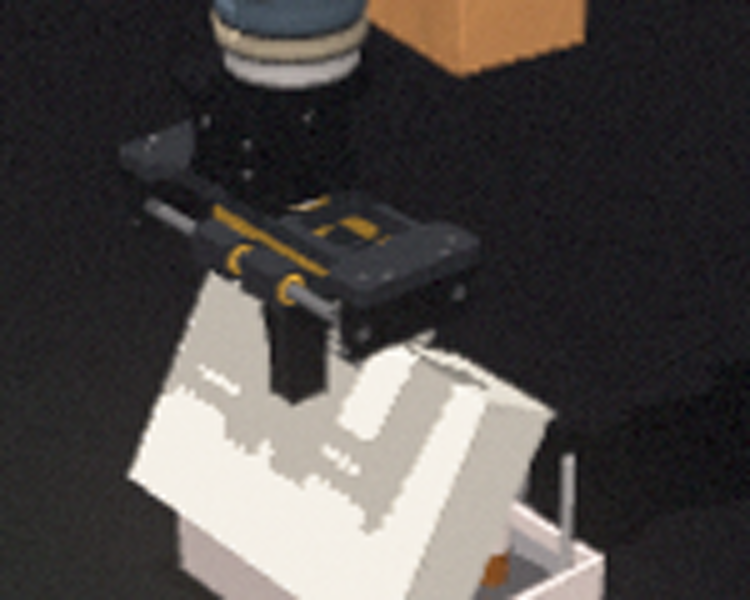

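jog_arm([
  {"delta_pos":[-5,-1,0],"turn":0,"fingers":0},
  {"delta_pos":[-10,-2,0],"turn":0,"fingers":0},
  {"delta_pos":[-15,-3,0],"turn":0,"fingers":0},
  {"delta_pos":[-20,-4,0],"turn":0,"fingers":0},
  {"delta_pos":[-25,-6,0],"turn":0,"fingers":0},
  {"delta_pos":[-30,-7,0],"turn":0,"fingers":0},
  {"delta_pos":[-35,-8,0],"turn":0,"fingers":0},
  {"delta_pos":[-40,-9,0],"turn":0,"fingers":0},
  {"delta_pos":[-45,-10,0],"turn":0,"fingers":0},
  {"delta_pos":[-50,-11,0],"turn":0,"fingers":0},
  {"delta_pos":[-50,-11,0],"turn":0,"fingers":0},
  {"delta_pos":[-50,-11,0],"turn":0,"fingers":0},
])

```text
time_s: 12.77
position: [0.5136, -0.0538, 0.1751]
tcp_rot: [[-0.218, -0.0, -0.976], [0.976, 0.0, -0.218], [0.0, -1.0, 0.0]]
force: [-0.1, 0.4, 0.1]
opening: 0.006
```

```bash
python3 - <<'E'
from h import *
for n,(x,y,k) in {"scene":(190,120,5)}.items():
    a=capture(n)[:,:,::-1];cv2.imwrite(f"pics/{n}7.png",cv2.resize(a[y:y+120,x:x+150],None,fx=k,fy=k,interpolation=cv2.INTER_CUBIC))
s=read_state();print(s["position"],s["force"],s["time_s"])
print("lp",[(d["position"],d["confidence"]) for d in tip_of("lid_press","scene")])
E
```

```text
[ 0.51400139 -0.05379495  0.17511247] [-0.35239671  0.33432224  1.10292188] 12.8167
lp [([0.4951, -0.0583, 0.1582], 0.57)]
```

View pics/scene7.png

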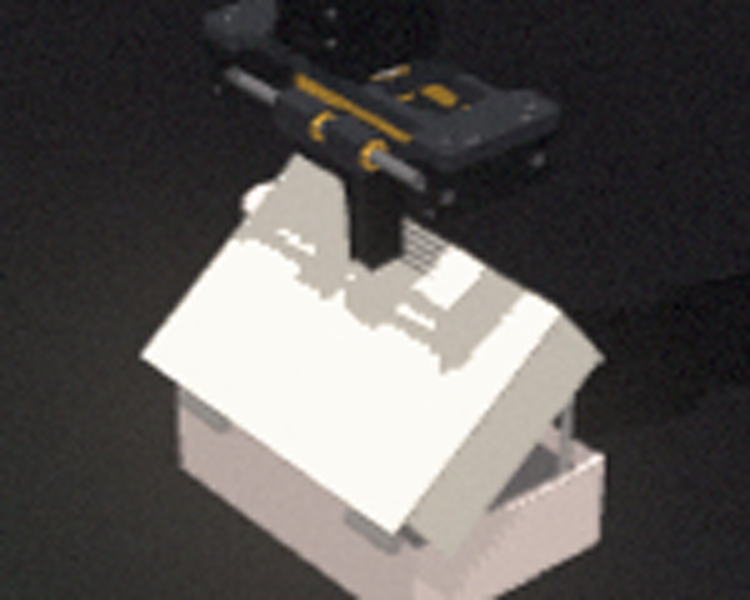

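jog_arm([
  {"delta_pos":[0,0,20],"turn":0,"fingers":0},
  {"delta_pos":[0,0,40],"turn":0,"fingers":0},
  {"delta_pos":[-20,-4,40],"turn":0,"fingers":0},
  {"delta_pos":[-40,-8,40],"turn":0,"fingers":0},
  {"delta_pos":[-52,-10,40],"turn":0,"fingers":0},
  {"delta_pos":[-52,-10,40],"turn":0,"fingers":0},
  {"delta_pos":[-52,-10,40],"turn":0,"fingers":0},
  {"delta_pos":[-52,-10,40],"turn":0,"fingers":0},
])

```text
time_s: 13.53
position: [0.4633, -0.064, 0.2153]
tcp_rot: [[-0.218, 0.002, -0.976], [0.976, -0.001, -0.218], [-0.001, -1.0, -0.002]]
force: [-0.3, 0.0, 0.1]
opening: 0.005
```

```bash
python3 - <<'E'
from h import *
for n,(x,y,k) in {"scene":(190,120,5)}.items():
    a=capture(n)[:,:,::-1];cv2.imwrite(f"pics/{n}8.png",cv2.resize(a[y:y+120,x:x+150],None,fx=k,fy=k,interpolation=cv2.INTER_CUBIC))
s=read_state();print(s["position"],s["force"],s["time_s"])
print("lp",[(d["position"],d["confidence"]) for d in tip_of("lid_press","scene")])
E
```

```text
[ 0.46330182 -0.06394554  0.21523756] [ 0.21762229  0.23345483 -0.94795954] 13.5833
lp [([0.461, -0.065, 0.117], 0.65)]
```

View pics/scene8.png

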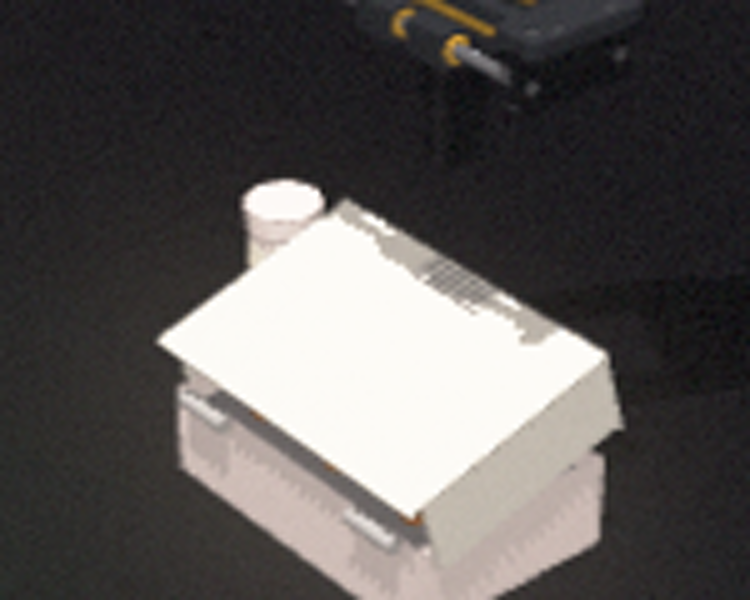

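The lid has sunk onto its pins at about 0.28 rad, with the ribbed press place at crop (462,282). I'll approach from above and then creep.

jog_arm([
  {"delta_pos":[-4,0,-30],"turn":0,"fingers":0},
  {"delta_pos":[-4,0,-55],"turn":0,"fingers":0},
  {"delta_pos":[-4,0,-68],"turn":0,"fingers":0},
  {"delta_pos":[-4,0,-70],"turn":0,"fingers":0},
  {"delta_pos":[-4,0,-70],"turn":0,"fingers":0},
  {"delta_pos":[-4,0,-70],"turn":0,"fingers":0},
])

```text
time_s: 14.13
position: [0.4589, -0.0639, 0.1454]
tcp_rot: [[-0.218, 0.001, -0.976], [0.976, -0.0, -0.218], [-0.001, -1.0, -0.001]]
force: [-0.4, 0.4, 0.2]
opening: 0.005
```

jog_arm([
  {"delta_pos":[0,0,-1],"turn":0,"fingers":0},
  {"delta_pos":[0,0,-2],"turn":0,"fingers":0},
  {"delta_pos":[0,0,-3],"turn":0,"fingers":0},
  {"delta_pos":[0,0,-4],"turn":0,"fingers":0},
  {"delta_pos":[0,0,-5],"turn":0,"fingers":0},
  {"delta_pos":[0,0,-6],"turn":0,"fingers":0},
  {"delta_pos":[0,0,-6],"turn":0,"fingers":0},
])

```text
time_s: 14.72
position: [0.4573, -0.0639, 0.1391]
tcp_rot: [[-0.219, -0.001, -0.976], [0.976, -0.0, -0.219], [-0.0, -1.0, 0.001]]
force: [-2.1, -1.5, 4.1]
opening: 0.006
```

jog_arm([
  {"delta_pos":[0,0,-0.7],"turn":0,"fingers":0},
  {"delta_pos":[0,0,-1.5],"turn":0,"fingers":0},
  {"delta_pos":[0,0,-1.5],"turn":0,"fingers":0},
])

```text
time_s: 14.97
position: [0.4574, -0.0636, 0.1374]
tcp_rot: [[-0.218, -0.001, -0.976], [0.976, 0.0, -0.218], [0.0, -1.0, 0.001]]
force: [-2.7, -1.4, 3.0]
opening: 0.006
```

jog_arm([
  {"delta_pos":[0,0,-0.7],"turn":0,"fingers":0},
  {"delta_pos":[0,0,-1.5],"turn":0,"fingers":0},
  {"delta_pos":[0,0,-1.5],"turn":0,"fingers":0},
])

```text
time_s: 15.22
position: [0.458, -0.0635, 0.1359]
tcp_rot: [[-0.218, 0.0, -0.976], [0.976, 0.0, -0.218], [0.0, -1.0, -0.0]]
force: [-1.1, -0.5, 2.8]
opening: 0.005
```

jog_arm([
  {"delta_pos":[0,0,-0.7],"turn":0,"fingers":0},
  {"delta_pos":[0,0,-1.5],"turn":0,"fingers":0},
  {"delta_pos":[0,0,-1.5],"turn":0,"fingers":0},
])

```text
time_s: 15.47
position: [0.4578, -0.0636, 0.1344]
tcp_rot: [[-0.218, -0.0, -0.976], [0.976, 0.0, -0.218], [0.0, -1.0, 0.0]]
force: [-2.1, -0.0, 2.8]
opening: 0.003
```

jog_arm([
  {"delta_pos":[0,0,-0.7],"turn":0,"fingers":0},
  {"delta_pos":[0,0,-1.5],"turn":0,"fingers":0},
  {"delta_pos":[0,0,-1.5],"turn":0,"fingers":0},
])

```text
time_s: 15.72
position: [0.4581, -0.0637, 0.1329]
tcp_rot: [[-0.218, 0.0, -0.976], [0.976, -0.0, -0.218], [-0.0, -1.0, -0.0]]
force: [-1.4, -0.4, 2.4]
opening: 0.004
```

jog_arm([
  {"delta_pos":[0,0,-0.5],"turn":0,"fingers":0},
  {"delta_pos":[0,0,-1],"turn":0,"fingers":0},
  {"delta_pos":[0,0,-1],"turn":0,"fingers":0},
])

```text
time_s: 15.97
position: [0.4579, -0.0637, 0.132]
tcp_rot: [[-0.218, 0.0, -0.976], [0.976, -0.0, -0.218], [-0.0, -1.0, -0.0]]
force: [-1.8, -0.0, 2.1]
opening: 0.005
```

jog_arm([
  {"delta_pos":[0,0,-0.5],"turn":0,"fingers":0},
  {"delta_pos":[0,0,-1],"turn":0,"fingers":0},
  {"delta_pos":[0,0,-1],"turn":0,"fingers":0},
])

```text
time_s: 16.22
position: [0.458, -0.0637, 0.131]
tcp_rot: [[-0.218, 0.0, -0.976], [0.976, -0.0, -0.218], [-0.0, -1.0, -0.0]]
force: [-1.3, -0.4, 3.7]
opening: 0.003
```

jog_arm([
  {"delta_pos":[0,0,-0.5],"turn":0,"fingers":0},
  {"delta_pos":[0,0,-1],"turn":0,"fingers":0},
  {"delta_pos":[0,0,-1],"turn":0,"fingers":0},
])

```text
time_s: 16.47
position: [0.4579, -0.0637, 0.13]
tcp_rot: [[-0.218, -0.0, -0.976], [0.976, -0.0, -0.218], [-0.0, -1.0, 0.0]]
force: [-0.7, -0.7, 2.7]
opening: 0.003
```

jog_arm([
  {"delta_pos":[0,0,-0.5],"turn":0,"fingers":0},
  {"delta_pos":[0,0,-1],"turn":0,"fingers":0},
  {"delta_pos":[0,0,-1],"turn":0,"fingers":0},
])

```text
time_s: 16.72
position: [0.4579, -0.0637, 0.129]
tcp_rot: [[-0.218, 0.0, -0.976], [0.976, -0.0, -0.218], [-0.0, -1.0, -0.0]]
force: [-0.5, 0.4, 3.4]
opening: 0.006
```

jog_arm([
  {"delta_pos":[0,0,-0.5],"turn":0,"fingers":0},
  {"delta_pos":[0,0,-1],"turn":0,"fingers":0},
  {"delta_pos":[0,0,-1],"turn":0,"fingers":0},
])

```text
time_s: 16.97
position: [0.458, -0.0637, 0.128]
tcp_rot: [[-0.218, 0.0, -0.976], [0.976, -0.0, -0.218], [-0.0, -1.0, -0.0]]
force: [-0.8, 0.3, 2.9]
opening: 0.007
```

jog_arm([
  {"delta_pos":[0,0,-0.5],"turn":0,"fingers":0},
  {"delta_pos":[0,0,-1],"turn":0,"fingers":0},
  {"delta_pos":[0,0,-1],"turn":0,"fingers":0},
])

```text
time_s: 17.22
position: [0.4578, -0.0637, 0.1271]
tcp_rot: [[-0.218, -0.0, -0.976], [0.976, -0.0, -0.218], [-0.0, -1.0, 0.0]]
force: [-2.1, -0.2, 4.4]
opening: 0.005
```

jog_arm([
  {"delta_pos":[0,0,-0.5],"turn":0,"fingers":0},
  {"delta_pos":[0,0,-1],"turn":0,"fingers":0},
  {"delta_pos":[0,0,-1],"turn":0,"fingers":0},
])

```text
time_s: 17.47
position: [0.4575, -0.0638, 0.1263]
tcp_rot: [[-0.218, -0.001, -0.976], [0.976, -0.0, -0.218], [-0.0, -1.0, 0.001]]
force: [-2.9, -1.1, 7.5]
opening: 0.006
```

jog_arm([
  {"delta_pos":[0,0,-0.5],"turn":0,"fingers":0},
  {"delta_pos":[0,0,-1],"turn":0,"fingers":0},
  {"delta_pos":[0,0,-1],"turn":0,"fingers":0},
])

```text
time_s: 17.72
position: [0.4572, -0.0638, 0.1254]
tcp_rot: [[-0.219, -0.001, -0.976], [0.976, -0.0, -0.219], [0.0, -1.0, 0.001]]
force: [-3.1, -1.7, 8.6]
opening: 0.007
```

The force is climbing at the catch, so I'll take smaller steps.

jog_arm([
  {"delta_pos":[0,0,-0.3],"turn":0,"fingers":0},
  {"delta_pos":[0,0,-0.5],"turn":0,"fingers":0},
])

```text
time_s: 17.88
position: [0.4571, -0.0639, 0.1251]
tcp_rot: [[-0.219, -0.002, -0.976], [0.976, -0.0, -0.219], [-0.0, -1.0, 0.002]]
force: [-4.4, -2.2, 11.5]
opening: 0.005
```

jog_arm([
  {"delta_pos":[0,0,0],"turn":0,"fingers":0},
  {"delta_pos":[0,0,-0.2],"turn":0,"fingers":0},
])

```text
time_s: 18.05
position: [0.457, -0.0638, 0.1249]
tcp_rot: [[-0.219, -0.002, -0.976], [0.976, -0.0, -0.219], [-0.0, -1.0, 0.002]]
force: [-4.3, -1.5, 10.6]
opening: 0.007
```

jog_arm([
  {"delta_pos":[-0.5,0,-0.1],"turn":0,"fingers":0},
  {"delta_pos":[-1,-0.2,-0.3],"turn":0,"fingers":0},
  {"delta_pos":[-1,-0.2,-0.3],"turn":0,"fingers":0},
])

```text
time_s: 18.3
position: [0.4568, -0.064, 0.1245]
tcp_rot: [[-0.218, 0.0, -0.976], [0.976, -0.0, -0.218], [-0.0, -1.0, -0.0]]
force: [-3.1, -0.5, 8.5]
opening: 0.007
```

jog_arm([
  {"delta_pos":[0,0,-0.2],"turn":0,"fingers":0},
  {"delta_pos":[-0.3,0,-0.4],"turn":0,"fingers":0},
])

```text
time_s: 18.47
position: [0.4566, -0.064, 0.1241]
tcp_rot: [[-0.218, 0.0, -0.976], [0.976, -0.0, -0.218], [-0.0, -1.0, -0.0]]
force: [-1.7, -0.3, 8.6]
opening: 0.005
```

```bash
python3 - <<'E'
from h import *
F=[]
for i in range(3):
    a=capture("scene"); s=read_state();F.append(s["force"])
    b=a
x,y,k=190,120,5
cv2.imwrite("pics/scene9.png",cv2.resize(b[y:y+120,x:x+150,::-1],None,fx=k,fy=k,interpolation=cv2.INTER_CUBIC))
print(np.round(F,1),s["position"],s["time_s"])
E
```

```text
[[-2.1 -1.2  7.8]
 [-2.7 -0.2  7.3]
 [-2.1 -1.1  8.4]] [ 0.45656385 -0.06400337  0.12406588] 18.6167
```

View pics/scene9.png

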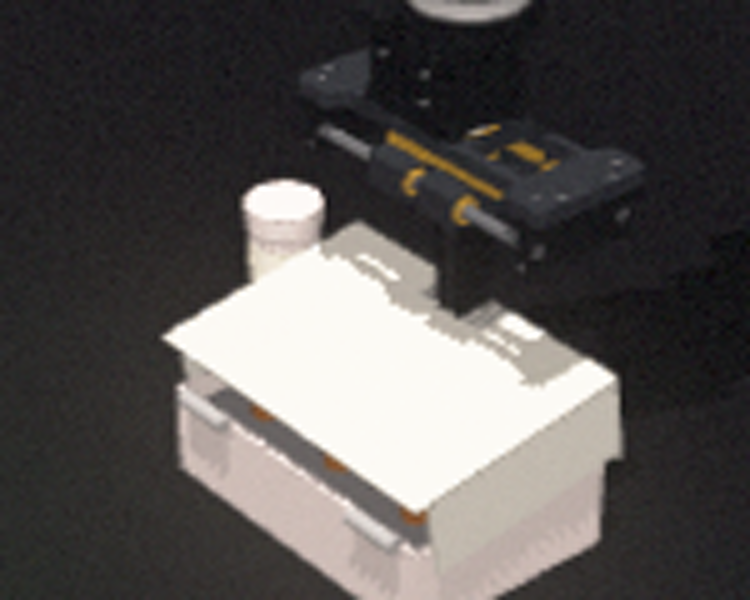

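Averaged Fz is about 8 N and the tool hasn't clicked yet. I'll go on in 0.4 mm steps.

jog_arm([
  {"delta_pos":[-0.2,0,-0.2],"turn":0,"fingers":0},
  {"delta_pos":[-0.3,0,-0.4],"turn":0,"fingers":0},
  {"delta_pos":[-0.3,0,-0.4],"turn":0,"fingers":0},
])

```text
time_s: 18.87
position: [0.4564, -0.064, 0.1236]
tcp_rot: [[-0.218, 0.0, -0.976], [0.976, -0.0, -0.218], [-0.0, -1.0, -0.0]]
force: [-2.3, -0.9, 7.1]
opening: 0.004
```

jog_arm([
  {"delta_pos":[-0.2,0,-0.2],"turn":0,"fingers":0},
  {"delta_pos":[-0.3,0,-0.4],"turn":0,"fingers":0},
  {"delta_pos":[-0.3,0,-0.4],"turn":0,"fingers":0},
])

```text
time_s: 19.12
position: [0.4561, -0.0641, 0.1231]
tcp_rot: [[-0.218, 0.0, -0.976], [0.976, -0.0, -0.218], [-0.001, -1.0, -0.0]]
force: [-1.2, -2.0, 5.8]
opening: 0.006
```

jog_arm([
  {"delta_pos":[-0.2,0,-0.2],"turn":0,"fingers":0},
  {"delta_pos":[-0.3,0,-0.4],"turn":0,"fingers":0},
  {"delta_pos":[-0.3,0,-0.4],"turn":0,"fingers":0},
])

```text
time_s: 19.37
position: [0.4559, -0.0641, 0.1226]
tcp_rot: [[-0.218, 0.001, -0.976], [0.976, -0.0, -0.218], [-0.001, -1.0, -0.001]]
force: [-1.3, -1.0, 5.0]
opening: 0.004
```

jog_arm([
  {"delta_pos":[-0.2,0,-0.2],"turn":0,"fingers":0},
  {"delta_pos":[-0.3,0,-0.4],"turn":0,"fingers":0},
  {"delta_pos":[-0.3,0,-0.4],"turn":0,"fingers":0},
])

```text
time_s: 19.62
position: [0.4557, -0.0641, 0.1221]
tcp_rot: [[-0.218, 0.001, -0.976], [0.976, -0.0, -0.218], [-0.001, -1.0, -0.001]]
force: [-1.4, -2.2, 2.8]
opening: 0.006
```

The force has dropped from 8.6 to 2.8 N, which looks like the click. I'll go a little further until the stop begins to be felt.

jog_arm([
  {"delta_pos":[-0.2,0,-0.2],"turn":0,"fingers":0},
  {"delta_pos":[-0.3,0,-0.4],"turn":0,"fingers":0},
  {"delta_pos":[-0.3,0,-0.4],"turn":0,"fingers":0},
])

```text
time_s: 19.87
position: [0.4554, -0.0641, 0.1216]
tcp_rot: [[-0.218, 0.001, -0.976], [0.976, -0.0, -0.218], [-0.001, -1.0, -0.001]]
force: [0.5, -1.4, 3.3]
opening: -0.001
```

jog_arm([
  {"delta_pos":[-0.2,0,-0.2],"turn":0,"fingers":0},
  {"delta_pos":[-0.3,0,-0.4],"turn":0,"fingers":0},
  {"delta_pos":[-0.3,0,-0.4],"turn":0,"fingers":0},
])

```text
time_s: 20.12
position: [0.4552, -0.064, 0.1212]
tcp_rot: [[-0.218, 0.001, -0.976], [0.976, -0.0, -0.218], [-0.0, -1.0, -0.001]]
force: [0.5, -1.0, 2.1]
opening: 0.003
```

jog_arm([
  {"delta_pos":[-0.2,0,-0.2],"turn":0,"fingers":0},
  {"delta_pos":[-0.3,0,-0.4],"turn":0,"fingers":0},
  {"delta_pos":[-0.3,0,-0.4],"turn":0,"fingers":0},
])

```text
time_s: 20.37
position: [0.455, -0.064, 0.1209]
tcp_rot: [[-0.218, 0.001, -0.976], [0.976, -0.0, -0.218], [-0.001, -1.0, -0.001]]
force: [1.7, -0.9, 1.2]
opening: 0.004
```

jog_arm([
  {"delta_pos":[-0.2,0,-0.2],"turn":0,"fingers":0},
  {"delta_pos":[-0.3,0,-0.4],"turn":0,"fingers":0},
  {"delta_pos":[-0.3,0,-0.4],"turn":0,"fingers":0},
])

```text
time_s: 20.62
position: [0.4549, -0.0641, 0.1207]
tcp_rot: [[-0.218, 0.002, -0.976], [0.976, -0.0, -0.218], [-0.001, -1.0, -0.002]]
force: [2.3, 0.2, 3.3]
opening: -0.001
```

The position now lags the command, so the stop is close. I'll lift off and check whether the lid holds.

jog_arm([
  {"delta_pos":[0,0,1],"turn":0,"fingers":0},
  {"delta_pos":[0,0,4],"turn":0,"fingers":0},
  {"delta_pos":[0,0,15],"turn":0,"fingers":0},
  {"delta_pos":[0,0,40],"turn":0,"fingers":0},
  {"delta_pos":[0,0,75],"turn":0,"fingers":0},
  {"delta_pos":[0,0,90],"turn":0,"fingers":0},
  {"delta_pos":[0,0,90],"turn":0,"fingers":0},
  {"delta_pos":[0,0,90],"turn":0,"fingers":0},
  {"delta_pos":[0,0,90],"turn":0,"fingers":0},
  {"delta_pos":[0,0,90],"turn":0,"fingers":0},
])

```text
time_s: 21.45
position: [0.4527, -0.0633, 0.209]
tcp_rot: [[-0.218, -0.004, -0.976], [0.976, 0.002, -0.218], [0.002, -1.0, 0.004]]
force: [-0.3, -0.3, 0.5]
opening: 0.007
```

```bash
cat > chk.py <<'E'
from h import *
import sys
t=sys.argv[1]
b=capture("scene")
print([(np.round(d["position"],4),d["confidence"]) for d in tip_of("lid_press","scene")],read_state()["time_s"])
x,y,k=190,120,5
cv2.imwrite(f"pics/scene{t}.png",cv2.resize(b[y:y+120,x:x+150,::-1],None,fx=k,fy=k,interpolation=cv2.INTER_CUBIC))
# predicted crop pos of outer-face corner near (y+104,s=138) for angles
for th in(0.28,.21,.18,.14,.1):
    q=[.5088,-.0532,.2227];s=138
    X=65+s*-np.cos(th)+33*np.sin(th);Z=55+s*np.sin(th)+33*np.cos(th)
    c,sn=np.cos(q[2]),np.sin(q[2])
    u=[proj("scene",[[q[0]+(c*X-sn*Y)/1000,q[1]+(sn*X+c*Y)/1000,Z/1000]])[0] for Y in(104,-104)]
    print(th,Z,np.round([(p-[x,y])*k for p in u]).tolist())
E
python3 chk.py 10
```

```text
[(array([ 0.4538, -0.0679,  0.0992]), 0.6)] 21.55
0.28 124.85190896610314 [[605.0, 353.0], [344.0, 197.0]]
0.21 116.04248636465863 [[610.0, 364.0], [350.0, 208.0]]
0.18 112.17292299477174 [[612.0, 370.0], [352.0, 213.0]]
0.14 106.93407769592167 [[615.0, 377.0], [356.0, 220.0]]
0.1 101.61214895143713 [[617.0, 384.0], [358.0, 227.0]]
```

View pics/scene10.png

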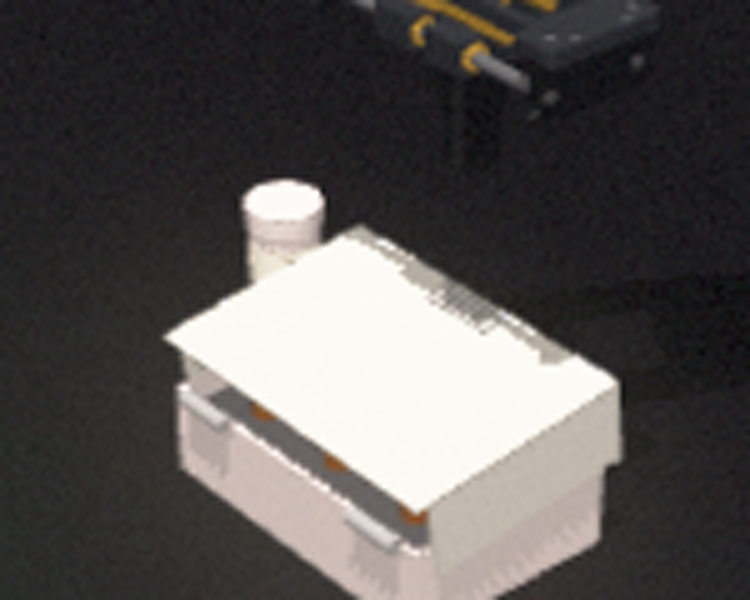

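The lid corners are at crop (619,380) and (360,226), which gives about 0.11 rad, so the lid is holding well below 0.21. I'll wait briefly and check once more.

jog_arm([
  {"delta_pos":[0,0,20],"turn":0,"fingers":0},
  {"delta_pos":[0,0,20],"turn":0,"fingers":0},
  {"delta_pos":[0,0,20],"turn":0,"fingers":0},
  {"delta_pos":[0,0,20],"turn":0,"fingers":0},
  {"delta_pos":[0,0,20],"turn":0,"fingers":0},
  {"delta_pos":[0,0,20],"turn":0,"fingers":0},
  {"delta_pos":[0,0,20],"turn":0,"fingers":0},
  {"delta_pos":[0,0,20],"turn":0,"fingers":0},
  {"delta_pos":[0,0,20],"turn":0,"fingers":0},
  {"delta_pos":[0,0,20],"turn":0,"fingers":0},
  {"delta_pos":[0,0,20],"turn":0,"fingers":0},
  {"delta_pos":[0,0,20],"turn":0,"fingers":0},
])

```text
time_s: 22.55
position: [0.4542, -0.0639, 0.2305]
tcp_rot: [[-0.218, 0.0, -0.976], [0.976, -0.0, -0.218], [-0.0, -1.0, -0.0]]
force: [0.4, 0.1, 0.8]
opening: 0.01
```

```bash
python3 chk.py 11 | head -1; python3 -c "
import cv2,numpy as np
a=cv2.imread('pics/scene10.png').astype(int);b=cv2.imread('pics/scene11.png').astype(int)
print(abs(a-b)[200:].mean(),abs(a-b)[200:].max())
from rig import *
for t in ('jar','dish','reagent','tipbox','timer'): print(t,[(np.round(d['position'],3).tolist()) for d in tip_of(t,'scene')][:1])"
```

```text
[(array([ 0.452 , -0.0695,  0.1012]), 0.57)] 22.65
2.2209411111111113 94
jar [[0.453, -0.282, -0.0]]
dish [[0.586, 0.317, -0.002]]
reagent [[0.7, -0.31, 0.002]]
tipbox [[0.706, 0.28, 0.0]]
timer [[0.322, 0.278, 0.003]]
```

```bash
python3 -c "
from rig import *
print(hand_in())"
```

```text
the job is handed in; nothing more can be done
None
```

The amber vial is standing in the empty pocket and the lid is shut and holding by itself. I handed the job in at about 23 s of the 67 s allowed.

- **Vial:** after I let go, its cap sat within about 1 px of the midpoint between its two row neighbours, at the same apparent height. I could not look at it again once the lid was closed.
- **Lid:** pressing at the free edge, the pins resisted with 2 to 4 N. The force then climbed to a highest reading of 11.5 N vertical (about 12.5 N in all) and fell to about 3 N at the click. That peak is a little above the 6 to 10 N you gave, probably from friction, and eased when I let the tool follow the lid. It stayed under 18 N.
- **Catch:** with the tool lifted off, the lid corners in the picture gave about 0.11 rad. A second look about a second later agreed (press point at 0.099 m, then 0.101 m), so it is caught and not springing up to 0.28.
- **Other things:** the jar, dish, reagent, tip box and timer were found where they started, within the detection error of a few mm.

A before/after picture comparison of the closed lid did show some changed pixels. I put these down to the arm's shadow moving, but did not look at the second picture to confirm it.

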